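Cover the vacuum sample pot and pump it down

TASK

Gently set the loose metal lid on the open sample pot of the vacuum station so that it sits fully down and level, and let go of it. Then draw the pot down with the hand pump: pull its red spring-loaded tab all the way out to its stop, keep it there for a full second, and let it go back fully home, with the lid still seated. Leave the vial, the marker and the mug where they are.

Things in the scene. Friction and masses are not known exactly. Their poses are not given: they have to be found in the camera images.
- lid_grip (a point): Centre of the loose lid's upright black grip, a cylinder 26 mm across, 40 mm tall; this point is 14 mm below its top, 26 mm above the lid's disc (aluminium, 108 mm across, 6 mm thick). Under the disc is a rubber plug 83 mm across, 8 mm deep, on which the lid stands on the table: this point is then 40 mm up. z up along the grip; yaw does not matter. 0.17 to 0.35 kg
- lid_flange (a point): On the lid's axis in the plane of the underside of its disc, where the disc meets the plug: the face that rests on the pot's rim. 32 mm below lid_grip along the lid's own z axis.
- chamber_rim (a point): Centre of the open mouth of the fixed aluminium sample pot, at rim height (72 mm above the table). 100 mm outside, 90 mm inside diameter (the lid's plug has 3.5 mm play all round), over 50 mm deep. When the lid is seated, lid_flange coincides with this point. Axes of the station: x to its rear (away from the robot at yaw 0), y towards the pump, z up
- pull_tab (a point): Centre of the red pull tab of the hand pump (144 mm up at rest); moves with it. z: pull direction, outwards, leaning 35 degrees from vertical to the station's front. Tab 10 mm thick (x), 36 wide (y), 33 long (z); on its outer end a bead 16 mm across along y, end at z +25.5 mm. Below it 21 mm of rod, then the 40 mm thick barrel. Pinch the flat faces, fingers along -z
- gauge (a point): Centre (274 mm up) of the round pressure gauge overhanging the pump from the rear, fixed, 52 mm across, 22 mm thick, face parallel to the tab's end; 116 mm along +x and 78 mm along +z of the tab (tab axes, at rest). A tool coming straight down onto the tab hits it; come in along the leaning axis. The pot's centre is 170 mm to the -y side of the pump. Axes of the station
- plunger (a joint): How far the pull tab is drawn out, in m along the pull direction: 0 = home (at rest), 0.040 = fully out at its stop. A spring pulls it home: about 4 N at home rising to 14 N at the stop, with some damping; let go, it slides back home by itself in under half a second.
- vial: Bystander: small amber vial with a green cap, 28 mm across, 45 mm tall, standing on the base plate (12 mm above the table) near its front edge. Origin at the centre of its underside, z up.
- marker: Bystander: white and black marker pen lying on the table on the robot's side of the lid, about 124 mm long (along its x, from -50 to +74 mm), 18 mm thick. Origin at its underside.
- mug: Bystander: white mug, 76 mm across without its handle (at its +y), 82 mm tall, standing on the table behind the station. Origin at the centre of its underside, z up.
Mind the look-alikes: they are no part of the job. Leave any green look-alike of the part that bears lid_grip alone.

How it is judged (in metres and radians):
On the way, in this order (a step that is already met when the one before it is completed fails the run):
1. the lid sits seated and level on the pot, let go, with the pump not yet pulled (horizontal distance between lid_flange and chamber_rim below 0.006 m and z of lid_flange in the frame of chamber_rim between -0.003 and 0.002 m and angle between lid_flange's own z axis and vertical below 0.035 rad and contact force between lid and the fingers below 0.05 N and value of joint plunger below 0.004 m), for 0.3 s.
2. the pump tab is pulled out to its stop (within 4 mm) and kept there, the lid seated (horizontal distance between lid_flange and chamber_rim below 0.006 m and z of lid_flange in the frame of chamber_rim between -0.003 and 0.002 m and angle between lid_flange's own z axis and vertical below 0.035 rad and value of joint plunger above 0.036 m), for 0.8 s.
3. the pump tab is back home (within 3 mm), let go (value of joint plunger below 0.003 m and contact force between plunger and the fingers below 0.05 N), for 0.2 s.
At the end, for the whole second after the job is handed in: The lid is on the pot: its disc's underside within about 2 mm of the rim's height (no more than 2 mm above, 3 mm below), centred within 6 mm, tilted less than 2 degrees (0.035 rad), at rest and released; the pump tab is home within 3 mm after its stroke (horizontal distance between lid_flange and chamber_rim below 0.006 m and z of lid_flange in the frame of chamber_rim between -0.003 and 0.002 m and angle between lid_flange's own z axis and vertical below 0.035 rad and contact force between lid and the fingers below 0.05 N and value of joint plunger below 0.003 m and linear speed of lid below 0.02 m/s); the robot touches nothing.
It fails at once if the lid is dropped or banged onto the pot (moves faster than 0.4 m/s within 30 mm of its place) (distance between lid_flange and chamber_rim below 0.03 m and linear speed of lid above 0.4 m/s).
It fails at once if the pump is pulled well out (over 15 mm) while the lid is not on the pot (value of joint plunger above 0.015 m and distance between lid_flange and chamber_rim above 0.01 m).
It fails at once if the vial is pushed more than 25 mm or tipped over (distance of vial from where it was at the start of the episode above 0.025 m or angle between vial's own z axis and vertical above 0.5 rad).
It fails at once if the marker is pushed more than 25 mm (distance of marker from where it was at the start of the episode above 0.025 m).
It fails at once if the mug is pushed more than 25 mm or tipped over (distance of mug from where it was at the start of the episode above 0.025 m or angle between mug's own z axis and vertical above 0.5 rad).
It also fails if it takes over 72 s, if anything falls off the work surface, if the arm or the gripper's body presses on something with over 40 N, if the wrist force passes 120 N, or if a joint passes its speed limit or range.

ROBOT

A 6-joint arm with a two-finger parallel gripper is mounted at the origin on the work surface. World frame = base frame: x ahead of the robot, y to its left, z up, the work surface at z = 0. Lengths are in mm, angles in degrees, forces in N, time in s.
With the tool pointing down it reaches from about 325 to 875 mm from the base axis. Payload 4.4 kg.
Tool frame: the origin (TCP) lies at the very end of the fingers, on their centre line; the grasp point (between the pads) lies 19 mm behind it (tcp_to_grasp is the distance from the TCP to the grasp point, in mm); x points along the fingers, y is the direction in which the jaws open and shut, and the axes are right-handed (so a half turn about x gives the same grasp; the last joint's range is limited). The gripper opens to 85 mm and grips with 20 to 120 N. Pads are 22 mm wide; open, the fingers measure 114 mm over their backs; the gripper's body (76 mm by 85 mm) begins 54 mm behind the grasp point. The pads swing forward as they close: fully open they stand 13 mm farther back than shut.
Start: joints at [63.684, 11.837, 88.321, -0, 79.842, -8.623], TCP at [174.761, 547.801, 231.282] pointing down, gripper open.
Joint ranges: [-156.59, 156.59], [-49.26, 127.26], [12.9, 141.05], [-63.56, 243.56], [4.71, 150.69], [-161.64, 161.64]. Speed limits (degrees/s): [159.86, 159.86, 180, 180, 180, 180].

INTERFACE

Orientations are given as [roll, pitch, yaw] about the fixed x, y, z axes, in that order (R = Rz(yaw) Ry(pitch) Rx(roll)).
In Python, from rig import state, get_image, finish_job, tcp_to_grasp gives the robot as it stands. The module is installed in compiled form; this text tells all that it offers.
- The arm moves only by the tool send_rows, never from a script. Its argument "targets" is a list of rows, each a list of 3 entries, a list of its own where there are three numbers: the opening, from 0 (shut) to 1 (fully open), then the shift along the tool's x, y, z in m, then the turn about the tool's x in rad. In form: [[jaw, [x, y, z], roll], ...]. A call has 1 to 12 rows; each row is the pose to reach, as a shift and turn from the pose commanded when the call began, along the tool's axes at that moment; what a row does not reach only later rows make up. A row lasts 1/12 s, in which the tool goes at most 41.7 mm and 7.16 degrees, less where a joint would pass 70% of its speed; a pose out of reach is approached as far as the arm can. A call with a gripper value outside its range is refused whole. The fingers move at their own pace and stop on an object; "squeeze" is the grip in N (left out, the last holds). Time passes only in rows, so rows that repeat a pose let the fingers close. It gives the time, the measured TCP pose, the force and the opening at its end, in the units of the state.
- state(): the state, without advancing time (a new reading comes with each control period).
- get_image(name): name is "scene" or "top" or "wrist"; returns a dict with "color" (480x640x3 uint8, red, green, blue), "camera_matrix" (3x3 intrinsics, pixels), "view" (4x4, takes a point from world to camera coordinates). Camera axes: x right, y down, z forward; pixel columns grow to the right and rows downward; lengths in mm; the calibration is good to about 2 mm. The wrist camera is an equidistant fisheye: a pixel r from the principal point sees the ray r / f radians off the axis. A picture is of the moment at which its call begins. There is no depth.
- finish_job(): hands the job in, once; it reports no verdict.
The state is a dict: "clock": time; "q": joint angles; "joint_vel": joint speeds; "tau": joint torques, N m; "position": TCP position; "tool_rot": TCP orientation; "wrist_force": force on the tool from outside, world axes, zero at the start; "wrist_torque": the same for the moment, N m; "gripper_width": opening from 0.0 (shut) to 1.0 (fully open).
Only numpy, scipy, OpenCV 4.12 (cv2) and the standard library are available. Lean on these libraries where they do the work, as an engineer would, in place of code of your own. Each camera call takes 0.05 s, during which the arm holds its last target.

## Working session

There is one attempt and no reset: what is moved stays moved. The work goes in short steps, Python scripts to look and compute and a tool call to move; the robot and the scene stay as the last step left them, time stands still between calls to the robot, and variables do not carry over. Pictures are saved under pics/ and viewed, and the job is handed in when it is done.

Besides the shell and the picture viewer there is one more tool, called after "Request:" as name(argument=value, ...), one argument or row to a line, values as JSON. send_rows: Moves the arm, as the interface text tells. Its arguments: {"type":"object","properties":{"targets":{"type":"array"},"squeeze":{"type":"number"}},"required":["targets"]}

```bash
mkdir -p pics
python3 - <<'E'
from rig import state,get_image,tcp_to_grasp
import cv2,numpy as np
print(state(),tcp_to_grasp)
for n in("scene","top","wrist"):
    d=get_image(n);cv2.imwrite(f"pics/{n}0.png",d["color"][...,::-1])
    print(n,d["camera_matrix"].round(1).tolist(),d["view"].round(4).tolist())
E
```

```text
{'clock': 0.0, 'q': array([ 6.36829726e+01,  1.18854020e+01,  8.84049129e+01,  2.58604777e-04,
        7.98418703e+01, -8.62508868e+00]), 'joint_vel': array([-0.00618417, -0.01515546,  0.08361686, -0.04042128,  0.06935235,
        0.06422809]), 'tau': array([-7.44710760e-04, -3.83034575e+01, -2.91597176e+01, -2.91919096e-04,
        1.05368556e-02, -3.93347733e-06]), 'position': array([174.43116853, 547.10813719, 230.11339909]), 'tool_rot': array([ -98.73537815,   89.8678146 , -116.42736277]), 'wrist_force': array([-0.41424695,  0.99148182,  0.05257969]), 'wrist_torque': array([ 0.02493993, -0.01153602, -0.00276803]), 'gripper_width': 0.9989864280486437} 18.700000000000003
scene [[554.3, 0.0, 317.0], [0.0, 554.3, 229.3], [0.0, 0.0, 1.0]] [[0.7938, 0.6082, -0.0061, -507.1098], [0.3732, -0.4949, -0.7847, -51.7471], [-0.4803, 0.6206, -0.6198, 1421.7572], [0.0, 0.0, 0.0, 1.0]]
top [[583.6, 0.0, 321.2], [0.0, 583.6, 246.8], [0.0, 0.0, 1.0]] [[0.0153, -0.9999, -0.0072, 61.3839], [-0.992, -0.0143, -0.1252, 581.326], [0.125, 0.0091, -0.9921, 1287.2012], [0.0, 0.0, 0.0, 1.0]]
wrist [[371.6, 0.0, 325.6], [0.0, 371.6, 232.4], [0.0, 0.0, 1.0]] [[0.3034, 0.9528, -0.003, -574.0009], [0.9045, -0.2871, 0.3153, -41.8917], [0.2995, -0.0984, -0.949, 381.4767], [0.0, 0.0, 0.0, 1.0]]
```

View pics/scene0.png

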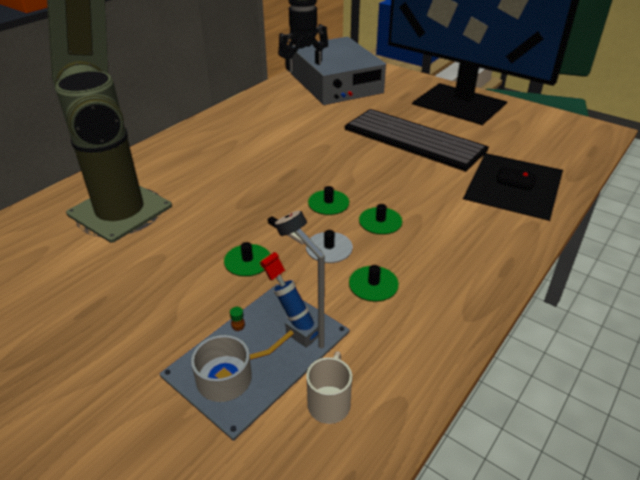

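View pics/top0.png

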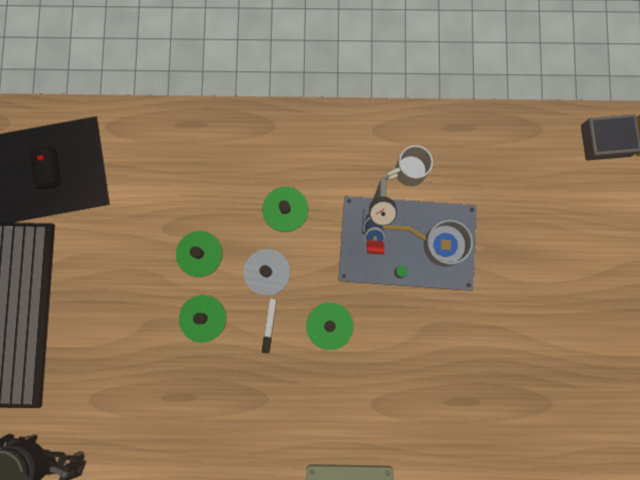

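View pics/wrist0.png

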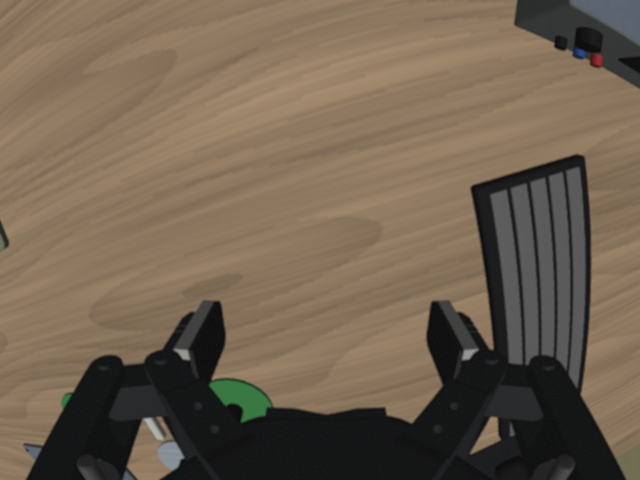

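The real (grey) lid is at about (267,271) in top and (330,245) in scene. The pot is at (449,243) and the red tab at (375,247) in top. I'll enlarge the pictures and measure.

```bash
cat > h.py <<'E'
import cv2,numpy as np
from rig import state,get_image
def ray(d,px):
    K=d["camera_matrix"];V=d["view"];R=V[:3,:3];c=-R.T@V[:3,3]
    px=np.atleast_2d(px).astype(float)
    v=(np.linalg.inv(K)@np.c_[px,np.ones(len(px))].T).T@R
    return c,v/np.linalg.norm(v,axis=1,keepdims=True)
def onz(d,px,z):
    c,v=ray(d,px);return c+v*((z-c[2])/v[:,2])[:,None]
def tri(d1,p1,d2,p2):
    c1,v1=ray(d1,p1);c2,v2=ray(d2,p2);v1=v1[0];v2=v2[0]
    s=np.linalg.lstsq(np.c_[v1,-v2],c2-c1,rcond=None)[0]
    a=c1+s[0]*v1;b=c2+s[1]*v2;return (a+b)/2,np.linalg.norm(a-b)
def proj(d,P):
    P=np.atleast_2d(P);c=P@d["view"][:3,:3].T+d["view"][:3,3];q=c@d["camera_matrix"].T
    return q[:,:2]/q[:,2:]
def circ(P):
    A=np.c_[2*P[:,:2],np.ones(len(P))];s=np.linalg.lstsq(A,(P[:,:2]**2).sum(1),rcond=None)[0]
    return s[:2],np.sqrt(s[2]+s[0]**2+s[1]**2)
E
python3 - <<'E'
from h import *
for n,(x0,y0,w,h),k in(("top",(230,140,260,195),3),("scene",(150,170,240,180),3)):
    d=get_image(n);im=d["color"][y0:y0+h,x0:x0+w,::-1]
    cv2.imwrite(f"pics/{n}z.png",cv2.resize(im,None,fx=k,fy=k,interpolation=cv2.INTER_CUBIC))
E
```

```text
(no output)
```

View pics/topz.png

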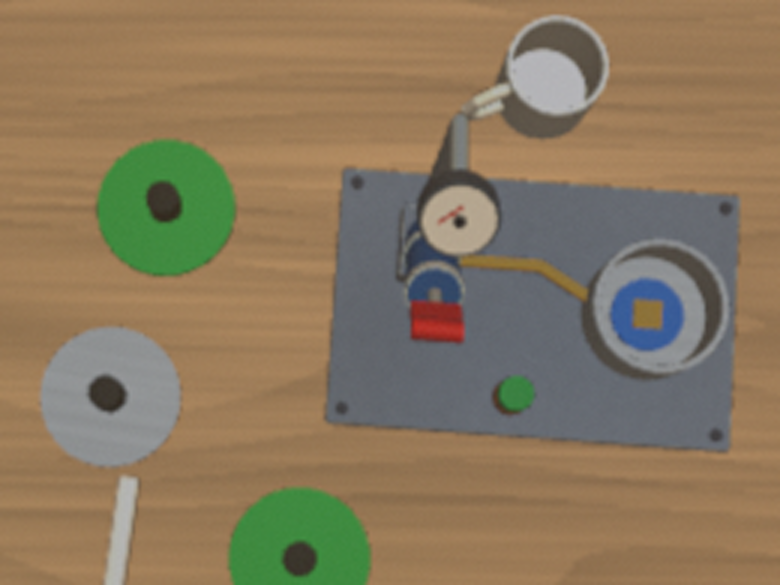

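View pics/scenez.png

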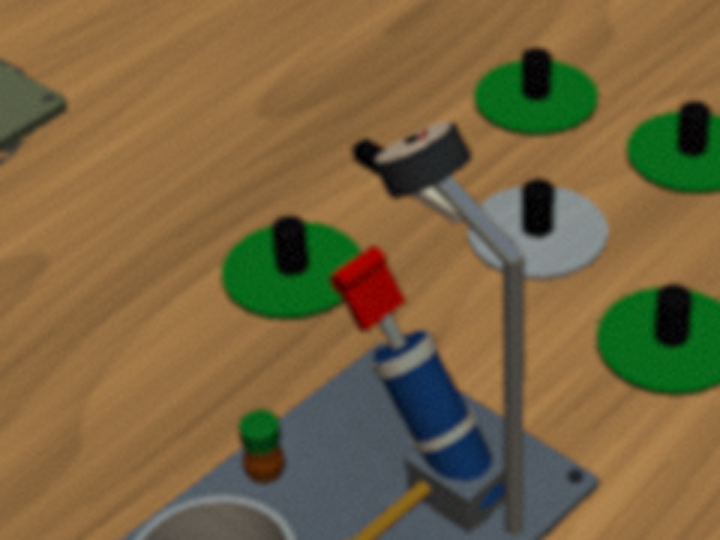

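Zoomed view: the grey lid disc is in the clear, with the marker below it. The vial is at top (401,271), and the gauge hangs behind the red tab. Next I measure the positions.

```bash
cat > meas.py <<'E'
from h import *
T=get_image("top");S=get_image("scene")
def big(m,seed=None):
    n,l,st,ce=cv2.connectedComponentsWithStats(m.astype(np.uint8))
    i=l[seed[1],seed[0]] if seed else 1+np.argmax(st[1:,4])
    return (l==i).astype(np.uint8)
def cont(m): return max(cv2.findContours(m,cv2.RETR_EXTERNAL,cv2.CHAIN_APPROX_NONE)[0],key=len)[:,0,:]
hsv=cv2.cvtColor(T["color"],cv2.COLOR_RGB2HSV);hs=cv2.cvtColor(S["color"],cv2.COLOR_RGB2HSV)
# lid
for nm,d,h,seed in(("top",T,hsv,(255,265)),("scene",S,hs,(345,250))):
    m=big((h[...,1]<60)&(h[...,2]>90),seed);c=cont(m);hu=cv2.convexHull(c)[:,0]
    P=onz(d,c,14);print("lid",nm,circ(P),m.sum(),c.min(0),c.max(0))
    (e,ax,an)=cv2.fitEllipse(hu); print("  ell",e,ax, onz(d,[e],14))
# grip
for nm,d,h,box in(("top",T,hsv,(250,255,283,287)),("scene",S,hs,(318,225,342,255))):
    x0,y0,x1,y1=box;m=np.zeros(h.shape[:2],bool);m[y0:y1,x0:x1]=h[y0:y1,x0:x1,2]<70
    m=big(m);ys,xs=np.nonzero(m);print("grip",nm,xs.mean(),ys.mean(),xs.min(),xs.max(),ys.min(),ys.max(),onz(d,[[xs.mean(),ys.mean()]],34))
# red
rc=[]
for nm,d,h in(("top",T,hsv),("scene",S,hs)):
    m=big(((h[...,0]<8)|(h[...,0]>172))&(h[...,1]>170)&(h[...,2]>90)&(np.arange(480)[:,None]>200)); c=cont(m);ys,xs=np.nonzero(m)
    print("red",nm,xs.mean(),ys.mean(),cv2.minAreaRect(c));rc.append([[xs.mean(),ys.mean()]])
print(tri(T,rc[0],S,rc[1]))
# plate corners bolts via mask
m=big((hsv[...,0]>95)&(hsv[...,0]<125)&(hsv[...,1]>30)&(hsv[...,1]<140)&(hsv[...,2]>60),(350,265))
c=cont(m);r=cv2.minAreaRect(c);b=cv2.boxPoints(r);print("plate",b.tolist());print(onz(T,b,12).round(1).tolist())
E
python3 meas.py
```

```text
lid top (array([523.76620508, 195.379878  ]), np.float64(52.8847573472463)) 1616 [243 249] [289 295]
  ell (266.31768798828125, 271.82763671875) (46.46805953979492, 46.85926818847656) [[523.54130205 195.44829776  14.        ]]
lid scene (array([508.52181985, 188.13540923]), np.float64(53.74278883614223)) 1056 [290 229] [352 262]
  ell (320.8365478515625, 243.8458251953125) (33.29556655883789, 63.86095428466797) [[506.63356409 187.25307502  14.        ]]
grip top 265.2842105263158 270.9789473684211 260 271 266 276 [[523.80432396 195.78325314  34.        ]]
grip scene 328.6795580110497 238.88950276243094 324 334 230 248 [[524.78644007 193.07175576  34.        ]]
red top 375.12849162011173 246.85474860335196 ((375.2853088378906, 246.7911834716797), (16.18296241760254, 11.351082801818848), 4.39870548248291)
red scene 273.08378378378376 265.4810810810811 ((272.8017272949219, 265.3706970214844), (24.42300033569336, 17.72637367248535), 66.80140686035156)
(array([568.6859912 , -42.56297481, 145.50075421]), np.float64(1.3496107198126965))
plate [[-1.4665145589868797e-14, 0.0], [639.0, 0.0], [639.0, 479.0], [0.0, 479.0]]
[[1182.0, 867.1, 12.0], [1199.4, -693.0, 12.0], [80.5, -634.3, 12.0], [56.4, 771.9, 12.0]]
```

Run:
```python
from h import *
T=get_image("top");S=get_image("scene")
b=np.array([[357,182],[726,208],[715,435],[341,408]])/3+[230,140]-0.33
P=onz(T,b,12);print(P.round(1))
d=P[0]-P[1];e=P[3]-P[2];f=P[0]-P[3];g=P[1]-P[2]
for v,o in((d,90),(e,90),(f,0),(g,0)):print(np.degrees(np.arctan2(v[1],v[0]))-o,np.linalg.norm(v))
# pot crops big
for n,D,(x0,y0,w,h) in(("top",T,(415,205,70,75)),("scene",S,(180,320,90,85))):
    im=D["color"][y0:y0+h,x0:x0+w,::-1];cv2.imwrite(f"pics/pot_{n}.png",cv2.resize(im,None,fx=7,fy=7,interpolation=cv2.INTER_CUBIC))
```

```text
[[ 693.7    7.9   12. ]
 [ 677.2 -278.3   12. ]
 [ 501.  -266.9   12. ]
 [ 517.5   18.5   12. ]]
-3.3149407341939394 286.62813710921677
-3.2929092385869723 285.8561734877852
-3.4351194395605993 176.60117359635223
-3.685805471094263 176.4945643962372
```

View pics/pot_top.png

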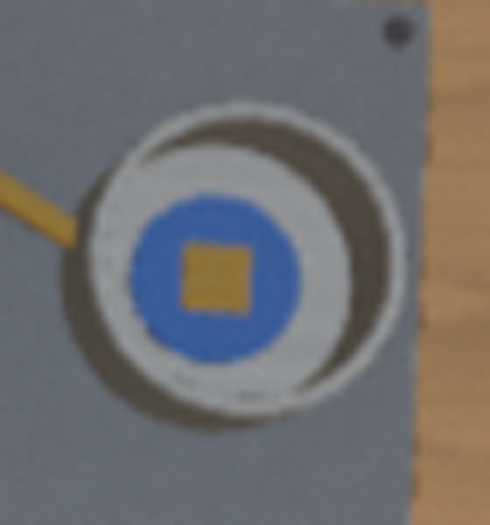

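View pics/pot_scene.png

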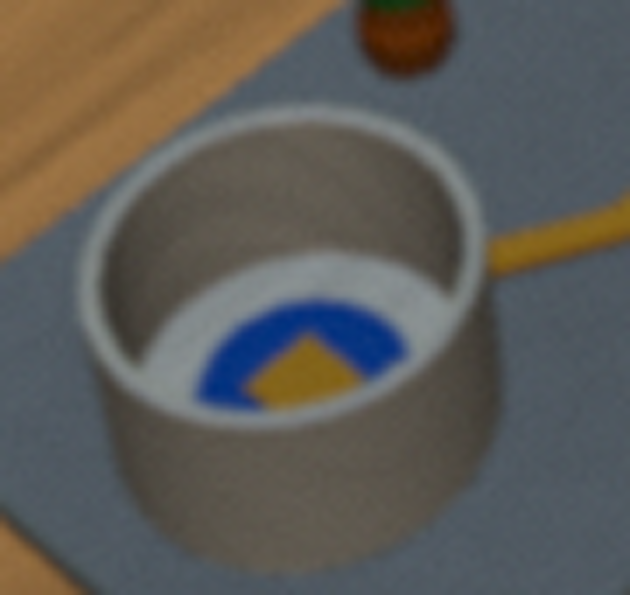

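Run:
```python
from h import *
T=get_image("top");S=get_image("scene")
t=np.array([[87,259],[246,102],[406,259],[246,416],[134,150],[357,370]])/7.+[415,205]-.43
s=np.array([[80,285],[165,152],[310,103],[430,150],[487,250],[455,335],[380,396],[270,430],[130,378]])/7.+[180,320]-.43
a=circ(onz(T,t,72));b=circ(onz(S,s,72));print("pot",a,b)
y=np.radians(-3.4);X=np.array([np.cos(y),np.sin(y)]);Y=np.array([-X[1],X[0]])
print("pump line pt from pot",a[0]+170*Y)
# bead ends top: zoom coords of bead corners
z=np.array([[411,325],[463,330],[437,303],[437,340]])/3.+[230,140]-.33
print(onz(T,z,157).round(1))
g=np.array([[459,219]])/3.+[230,140]-.33
print("gauge face",onz(T,g,274+9),"vial",onz(T,np.array([[515,394]])/3.+[230,140]-.33,57))
```

```text
pot (array([ 591.93206764, -213.75618659]), np.float64(49.68914501551843)) (array([ 594.1372702 , -215.73587622]), np.float64(49.358678045092944))
pump line pt from pot [602.01415114 -44.05541584]
[[564.1 -24.7 157. ]
 [561.2 -60.3 157. ]
 [579.6 -42.5 157. ]
 [554.  -42.6 157. ]]
gauge face [[614.83596102 -45.25162583 283.        ]] vial [[ 526.28706045 -108.7952096    57.        ]]
```

```bash
cat > nav.py <<'E'
from h import *
from scipy.spatial.transform import Rotation as Ro
def R(): return Ro.from_euler('xyz',state()['tool_rot'],degrees=True).as_matrix()
def to(P):
    s=state();v=R().T@(np.array(P)-s['position']);return (v/1000).round(4)
if __name__=="__main__":
    import sys
    s=state();M=R();print("tool x,y,z cols\n",M.round(3));print(s['position'].round(1),s['wrist_force'].round(1),round(s['gripper_width'],3),s['clock'],s['q'].round(1))
    if len(sys.argv)>3: print("to",to([float(a) for a in sys.argv[1:4]]))
    ang=-3.4
    print("jaw yaw",np.degrees(np.arctan2(M[1,1],M[0,1])))
E
python3 nav.py 524.3 194.3 150; python3 -c "
from h import *
d=get_image('wrist');V=d['view'];print(-V[:3,:3].T@V[:3,3], state()['position'])"
```

```text
tool x,y,z cols
 [[-0.     0.304  0.953]
 [-0.     0.953 -0.304]
 [-1.    -0.    -0.   ]]
[174.7 547.8 231.3] [-0.4 -1.  -0.3] 1.005 0.55 [63.7 11.8 88.3  0.  79.8 -8.6]
to [ 0.0813 -0.2305  0.4405]
jaw yaw 72.3078981458263
[ 97.9867168  572.80328725 374.53718965] [174.74745761 547.80573956 231.28443694]
```

Request:
send_rows(
  targets=[
    [1,[0.005,-0.015,0.03],0],
    [1,[0.01,-0.03,0.06],-0.05],
    [1,[0.015,-0.05,0.1],-0.1],
    [1,[0.02,-0.07,0.14],-0.15],
    [1,[0.025,-0.09,0.175],-0.2],
    [1,[0.03,-0.11,0.21],-0.25],
    [1,[0.035,-0.13,0.245],-0.25],
    [1,[0.04,-0.15,0.28],-0.25],
    [1,[0.045,-0.165,0.315],-0.25],
    [1,[0.05,-0.185,0.35],-0.25],
    [1,[0.055,-0.2,0.38],-0.25],
    [1,[0.06,-0.21,0.405],-0.25],
  ],
)

```text
clock: 1.6
position: [498.6, 222.2, 171.3]
tool_rot: [-19.4, 89.9, -22.9]
wrist_force: [-0.9, 0.0, -0.7]
gripper_width: 1.0
```

```bash
python3 nav.py 524.3 194.3 130
```

```text
tool x,y,z cols
 [[ 0.001  0.061  0.998]
 [-0.     0.998 -0.061]
 [-1.    -0.     0.001]]
[498.6 222.2 171.3] [-0.9  0.  -0.7] 1.0 1.6 [ 15.   11.6  96.1  -0.   72.3 -71.5]
to [ 0.0413 -0.0262  0.0273]
jaw yaw 86.50769080952153
```

Request:
send_rows(
  targets=[
    [1,[0.01,-0.008,0.01],0],
    [1,[0.025,-0.018,0.02],0],
    [1,[0.041,-0.026,0.027],0],
    [1,[0.041,-0.026,0.027],0],
    [1,[0.041,-0.026,0.027],0],
  ],
)

```text
clock: 2.02
position: [520.7, 197.3, 128.9]
tool_rot: [-174.7, 89.8, -178.1]
wrist_force: [-0.3, -0.3, 0.2]
gripper_width: 0.996
```

```bash
python3 nav.py 524.3 194.3 130; python3 -c "
from h import *
for n in('wrist','top'):
    d=get_image(n);cv2.imwrite(f'pics/{n}1.png',d['color'][...,::-1])
    if n=='wrist':np.savez('w1.npz',**d)
"
```

```text
tool x,y,z cols
 [[-0.004  0.059  0.998]
 [-0.     0.998 -0.059]
 [-1.    -0.    -0.004]]
[520.7 197.3 128.9] [-0.3 -0.3  0.2] 0.996 2.0167 [ 11.8  15.8  96.3   0.   68.1 -74.8]
to [-0.0011 -0.0027  0.0038]
jaw yaw 86.60232699378572
```

View pics/wrist1.png

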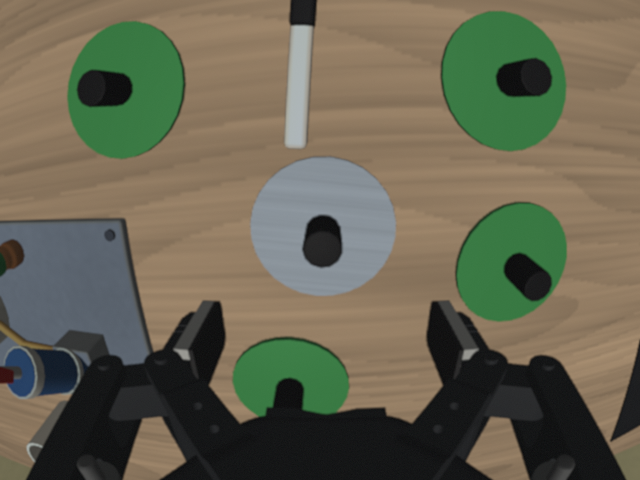

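The wrist view shows the grey lid centred at about (323,226) between the fingers, with its grip at (322,242). I'll refine its position with the fisheye model.

```bash
cat >> h.py <<'E'
def wray(d,px):
    K=d["camera_matrix"];R=d["view"][:3,:3];c=-R.T@d["view"][:3,3]
    n=(np.atleast_2d(px)-K[:2,2])/K[0,0];r=np.linalg.norm(n,axis=1,keepdims=True)
    v=np.c_[n/np.maximum(r,1e-9)*np.sin(r),np.cos(r)];return c,v@R
def wz(d,px,z):
    c,v=wray(d,px);return c+v*((z-c[2])/v[:,2])[:,None]
def wproj(d,P):
    P=np.atleast_2d(P);c=P@d["view"][:3,:3].T+d["view"][:3,3];rho=np.hypot(c[:,0],c[:,1]);th=np.arctan2(rho,c[:,2])
    return d["camera_matrix"][:2,2]+d["camera_matrix"][0,0]*(th/rho)[:,None]*c[:,:2]
E
python3 - <<'E'
from h import *
d=np.load('w1.npz');h=cv2.cvtColor(d["color"],cv2.COLOR_RGB2HSV)
m=((h[...,1]<60)&(h[...,2]>100)).astype(np.uint8);n,l=cv2.connectedComponents(m);m=(l==l[200,290]).astype(np.uint8)
c=max(cv2.findContours(m,cv2.RETR_EXTERNAL,cv2.CHAIN_APPROX_NONE)[0],key=len)[:,0]
P=wz(d,c,14);o,r=circ(P);k=abs(np.hypot(*(P[:,:2]-o).T)-r)<2;print(c.min(0),c.max(0),o,r,circ(P[k]),k.mean())
g=(h[...,2]<60).astype(np.uint8);n,l=cv2.connectedComponents(g);g=(l==l[242,322]);ys,xs=np.nonzero(g);print(xs.min(),xs.max(),ys.min(),ys.max())
print("griptop",wz(d,[[ (xs.min()+xs.max())/2, ys.max()-19.5]],54))
E
```

```text
[250 156] [396 296] [523.44357252 195.06123497] 53.988750568747164 (array([523.44357252, 195.06123497]), np.float64(53.988750568747164)) 1.0
303 340 216 266
griptop [[521.47677652 194.85626733  54.        ]]
```

```bash
python3 nav.py 523.6 195 60
```

```text
tool x,y,z cols
 [[ 0.     0.058  0.998]
 [ 0.001  0.998 -0.058]
 [-1.     0.001  0.   ]]
[521.9 198.1 130.9] [ 0.5 -0.2 -0.8] 1.0 2.1167 [ 11.9  15.7  96.2   0.   68.  -74.8]
to [ 0.0709 -0.0031  0.0019]
jaw yaw 86.6890218164718
```

Request:
send_rows(
  targets=[
    [1,[0.02,-0.003,0.002],0],
    [1,[0.045,-0.003,0.002],0],
    [1,[0.07,-0.003,0.002],0],
    [1,[0.07,-0.003,0.002],0],
    [1,[0.07,-0.003,0.002],0],
  ],
)

```text
clock: 2.53
position: [522.8, 194.7, 60.1]
tool_rot: [-170.7, 89.9, -174.0]
wrist_force: [1.4, 0.4, 0.3]
gripper_width: 1.004
```

```bash
for i in 1 2 3; do python3 nav.py 523.6 195 22|grep -A9 0.0|tail -3;python3 -c "
from rig import get_image;get_image('top')";done
```

```text
[522.8 194.7  60.1] [1.4 0.4 0.3] 1.004 2.5333 [ 11.5  21.3  98.5   0.   60.3 -75.2]
to [0.0381 0.0003 0.0009]
jaw yaw 86.70237991998285
[524.4 194.9  61.5] [ 0.8 -0.2  0.4] 0.999 2.5833 [ 11.5  21.3  98.4   0.   60.2 -75.2]
to [ 0.0395  0.     -0.0008]
jaw yaw 86.69474496660145
[525.4 194.9  62.4] [ 0.4 -0.2 -0. ] 1.002 2.6333 [ 11.5  21.2  98.4   0.   60.2 -75.2]
to [ 0.0404 -0.0001 -0.0019]
jaw yaw 86.68351703660394
```

Request:
send_rows(
  targets=[
    [1,[0.02,0,-0.002],0],
    [1,[0.04,0,-0.002],0],
    [1,[0.04,0,-0.002],0],
    [1,[0.04,0,-0.002],0],
    [1,[0.04,0,-0.002],0],
    [1,[0.04,0,-0.002],0],
  ],
)

```text
clock: 3.18
position: [523.8, 194.5, 22.3]
tool_rot: [15.0, 89.8, 11.7]
wrist_force: [0.8, -0.3, 0.1]
gripper_width: 1.001
```

```bash
python3 nav.py 523.6 195 22
```

```text
tool x,y,z cols
 [[ 0.004  0.059  0.998]
 [ 0.001  0.998 -0.059]
 [-1.     0.001  0.004]]
[523.8 194.5  22.3] [ 0.8 -0.3  0.1] 1.001 3.1833 [ 11.5  24.7  99.4   0.   55.7 -75.1]
to [ 0.0003  0.0005 -0.0002]
jaw yaw 86.62972389081952
```

Request:
send_rows(
  targets=[
    [0.6,[0,0,0],0],
    [0.4,[0,0,0],0],
    [0.25,[0,0,0],0],
    [0.1,[0,0,0],0],
    [0,[0,0,0],0],
    [0,[0,0,0],0],
    [0,[0,0,0],0],
    [0,[0,0,0],0],
  ],
  squeeze=50,
)

```text
clock: 3.85
position: [522.4, 194.3, 20.7]
tool_rot: [36.3, 90.0, 32.9]
wrist_force: [0.2, 0.2, 2.6]
gripper_width: 0.294
```

```bash
python3 nav.py 523.6 195 22; python3 -c "
from h import *
d=get_image('wrist');cv2.imwrite('pics/wrist2.png',d['color'][...,::-1])
"
```

```text
tool x,y,z cols
 [[ 0.001  0.059  0.998]
 [ 0.     0.998 -0.059]
 [-1.     0.     0.001]]
[522.4 194.3  20.7] [0.2 0.2 2.6] 0.294 3.85 [ 11.5  24.8  99.5   0.   55.7 -75.1]
to [-0.0013  0.0007  0.0012]
jaw yaw 86.6209950612199
```

View pics/wrist2.png

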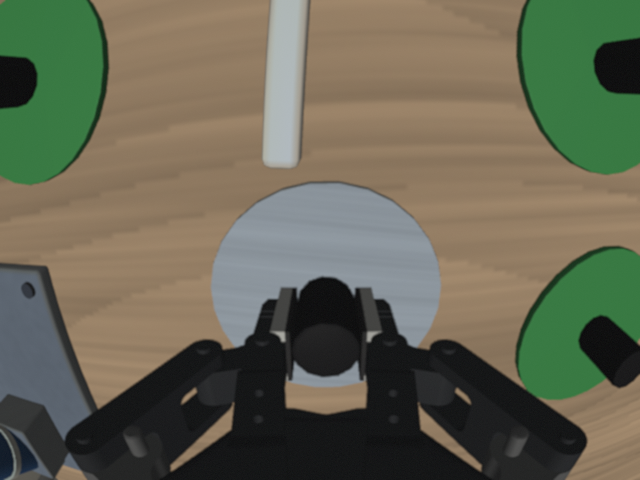

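Request:
send_rows(
  targets=[
    [0,[-0.004,0,0],0],
    [0,[-0.012,0,0],0],
    [0,[-0.025,0,0],0],
    [0,[-0.045,0,0],0],
    [0,[-0.065,0,0],0],
    [0,[-0.085,0,0],0],
    [0,[-0.105,0,0],0],
    [0,[-0.12,0,0],0],
    [0,[-0.13,0,0],0],
    [0,[-0.13,0,0],0],
    [0,[-0.13,0,0],0],
  ],
)

```text
clock: 4.82
position: [521.9, 194.0, 150.3]
tool_rot: [-28.2, 90.0, -31.6]
wrist_force: [-0.4, 0.1, -3.5]
gripper_width: 0.29
```

```bash
for p in "450 110 150" "450 -110 150" "593 -214.5 150"; do python3 nav.py $p; done;  python3 -c "
from h import *
d=get_image('scene');cv2.imwrite('pics/scene3.png',d['color'][...,::-1])
"
```

```text
tool x,y,z cols
 [[ 0.     0.059  0.998]
 [-0.     0.998 -0.059]
 [-1.    -0.     0.   ]]
[521.9 194.  150.3] [-0.4  0.1 -3.5] 0.29 4.8167 [ 11.5  14.2  95.6  -0.   70.2 -75.1]
to [ 0.0003 -0.0881 -0.0668]
jaw yaw 86.630922469462
tool x,y,z cols
 [[ 0.     0.059  0.998]
 [-0.     0.998 -0.059]
 [-1.    -0.     0.   ]]
[521.9 194.  150.3] [-0.4  0.1 -3.5] 0.29 4.8167 [ 11.5  14.2  95.6  -0.   70.2 -75.1]
to [ 3.000e-04 -3.077e-01 -5.390e-02]
jaw yaw 86.630922469462
tool x,y,z cols
 [[ 0.     0.059  0.998]
 [-0.     0.998 -0.059]
 [-1.    -0.     0.   ]]
[521.9 194.  150.3] [-0.4  0.1 -3.5] 0.29 4.8167 [ 11.5  14.2  95.6  -0.   70.2 -75.1]
to [ 3.000e-04 -4.036e-01  9.500e-02]
jaw yaw 86.630922469462
```

View pics/scene3.png

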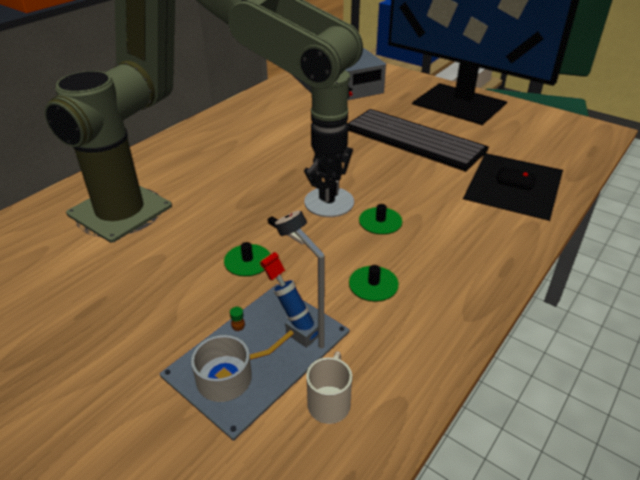

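The lid is held level at about (330,200) in the scene view. I'll carry it round the front of the pump.

Request:
send_rows(
  targets=[
    [0,[0,-0.01,-0.01],0],
    [0,[0,-0.03,-0.025],0],
    [0,[0,-0.055,-0.045],0],
    [0,[0,-0.085,-0.06],0],
    [0,[0,-0.115,-0.065],0],
    [0,[0,-0.145,-0.065],0],
    [0,[0,-0.175,-0.065],0],
    [0,[0,-0.205,-0.06],0],
    [0,[0,-0.235,-0.06],0],
    [0,[0,-0.265,-0.055],0],
    [0,[0,-0.29,-0.055],0],
    [0,[0,-0.31,-0.05],0],
  ],
)

```text
clock: 5.87
position: [451.9, -113.8, 148.5]
tool_rot: [168.1, 89.8, 164.6]
wrist_force: [0.8, 0.8, -2.1]
gripper_width: 0.293
```

```bash
python3 nav.py 593 -214.5 150
```

```text
tool x,y,z cols
 [[-0.004  0.06   0.998]
 [ 0.001  0.998 -0.06 ]
 [-1.     0.001 -0.004]]
[ 451.9 -113.8  148.5] [ 0.8  0.8 -2.1] 0.293 5.8667 [ -24.8    3.8  107.9   -0.    68.5 -111.3]
to [-0.0022 -0.092   0.1469]
jaw yaw 86.54581237024401
```

Request:
send_rows(
  targets=[
    [0,[0,-0.01,0.01],0],
    [0,[0,-0.03,0.03],0],
    [0,[0,-0.05,0.055],0],
    [0,[0,-0.07,0.085],0],
    [0,[0,-0.085,0.11],0],
    [0,[0,-0.092,0.13],0],
    [0,[0,-0.092,0.142],0],
    [0,[0,-0.092,0.147],0],
    [0,[0,-0.092,0.147],0],
    [0,[0,-0.092,0.147],0],
    [0,[0,-0.092,0.147],0],
  ],
)

```text
clock: 6.78
position: [593.8, -212.1, 149.3]
tool_rot: [160.0, 89.8, 156.6]
wrist_force: [-0.2, 0.1, -2.5]
gripper_width: 0.292
```

```bash
python3 nav.py 593 -214.5 150;  python3 -c "
from h import *
for n in('wrist','top','scene'):
    d=get_image(n);cv2.imwrite(f'pics/{n}4.png',d['color'][...,::-1]);np.savez(n+'4.npz',**d)
print(state()['position'])
"
```

```text
tool x,y,z cols
 [[-0.002  0.058  0.998]
 [ 0.001  0.998 -0.058]
 [-1.     0.001 -0.003]]
[ 593.8 -212.1  149.3] [-0.2  0.1 -2.5] 0.292 6.7833 [ -27.5   22.7   84.4   -0.    73.  -114.2]
to [-0.0007 -0.0025 -0.0007]
jaw yaw 86.65176910330132
[ 594.48450465 -212.50874509  150.27786008]
```

View pics/wrist4.png

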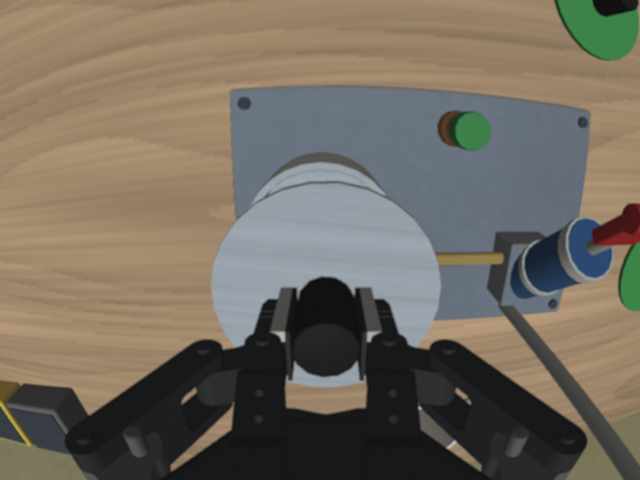

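View pics/scene4.png

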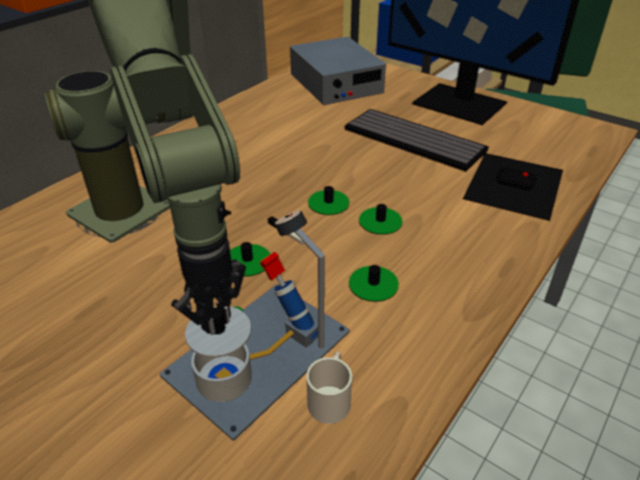

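View pics/top4.png

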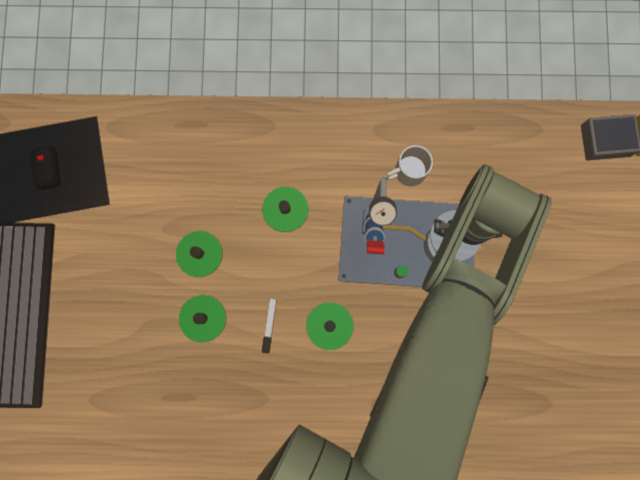

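Run:
```python
from h import *
d=np.load('wrist4.npz');h=cv2.cvtColor(d["color"],cv2.COLOR_RGB2HSV)
print("bolts",wz(d,[[244,103],[582,122]],12).round(1))
z=150.28-21.2+14
# disc edge points from image, by eye + gradient: use circle of edge pts along left/right/top
g=cv2.cvtColor(d["color"],cv2.COLOR_RGB2GRAY)
cv2.imwrite('pics/w4z.png',cv2.resize(d["color"][140:300,200:450,::-1],None,fx=3.2,fy=3.2,interpolation=cv2.INTER_CUBIC))
# lid disc at grip time reference
e=np.array([[211,284],[441,284],[326,181],[240,220],[412,220],[222,325],[430,325]])
print("disc",circ(wz(d,e,z)))
for p in ([592,-213.8,72],[593,-214.8,72],[594,-215.7,72]):
    print(p,wproj(d,[[p[0]+50*np.cos(t),p[1]+50*np.sin(t),72] for t in np.radians([180,150,210,220,140])]).round(1).tolist())
```

```text
bolts [[ 500.2 -267.8   12. ]
 [ 516.9   19.1   12. ]]
disc (array([ 594.77604658, -211.64095655]), np.float64(53.1716854277795))
[592, -213.8, 72] [[317.2, 162.0], [359.5, 170.8], [276.5, 175.7], [265.7, 184.6], [371.5, 178.4]]
[593, -214.8, 72] [[315.6, 163.8], [357.9, 172.5], [275.0, 177.5], [264.2, 186.4], [369.9, 180.1]]
[594, -215.7, 72] [[314.2, 165.5], [356.5, 174.2], [273.7, 179.2], [263.0, 188.1], [368.5, 181.8]]
```

View pics/w4z.png

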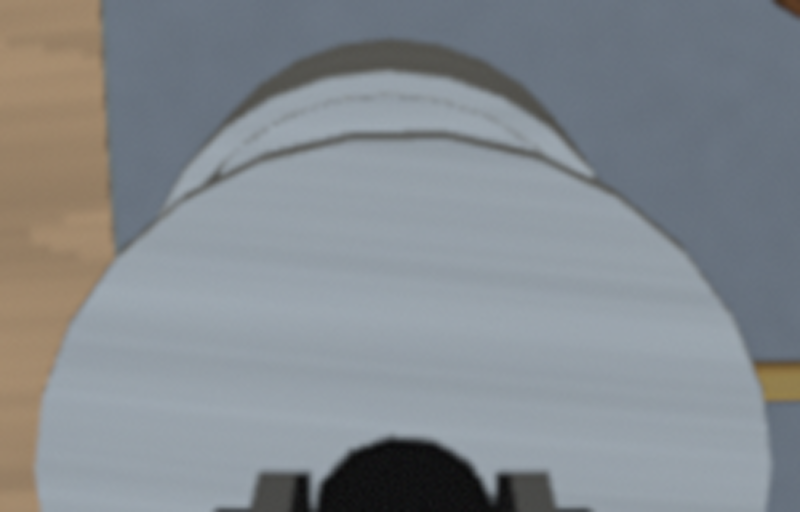

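Run:
```python
from h import *
from scipy.optimize import least_squares
d=np.load('wrist4.npz')
e=np.array([[168,205],[195,165],[245,112],[310,82],[388,70],[460,79],[530,112],[592,172]])/3.2+[200,140]
P=wz(d,e,72);print(P.round(1),circ(P))
f=least_squares(lambda o:np.hypot(P[:,0]-o[0],P[:,1]-o[1])-50,[592,-214]);print(f.x,f.fun.round(1))
```

```text
[[ 565.3 -255.4   72. ]
 [ 557.8 -249.3   72. ]
 [ 548.3 -238.7   72. ]
 [ 543.4 -226.    72. ]
 [ 542.1 -211.4   72. ]
 [ 544.5 -198.1   72. ]
 [ 551.4 -185.2   72. ]
 [ 563.6 -173.6   72. ]] (array([ 590.03341111, -213.9679183 ]), np.float64(48.19424833794308))
[ 592.20010769 -213.8640278 ] [-0.5 -0.6  0.5  0.3  0.2  0.2 -0.1 -0.6]
```

Request:
send_rows(
  targets=[
    [0,[0.01,-0.0023,-0.0024],0],
    [0,[0.025,-0.0023,-0.0024],0],
    [0,[0.04,-0.0023,-0.0024],0],
    [0,[0.048,-0.0023,-0.0024],0],
    [0,[0.051,-0.0023,-0.0024],0],
    [0,[0.051,-0.0023,-0.0024],0],
    [0,[0.051,-0.0023,-0.0024],0],
    [0,[0.051,-0.0023,-0.0024],0],
  ],
)

```text
clock: 7.6
position: [593.5, -215.5, 100.4]
tool_rot: [-25.5, 89.9, -28.9]
wrist_force: [0.8, -0.6, -1.0]
gripper_width: 0.291
```

```bash
python3 nav.py 592 -214.4 85.5;  python3 -c "
from h import *
for n in('wrist','scene'):
    d=get_image(n);np.savez(n+'5.npz',**d)
    im=d['color'][...,::-1]; im=im[140:340,180:480] if n=='wrist' else im[300:410,160:280]
    cv2.imwrite(f'pics/{n}5.png',cv2.resize(im,None,fx=(2.6 if n=='wrist' else 5),fy=(2.6 if n=='wrist' else 5),interpolation=2))
print(state()['position'])
"
```

```text
tool x,y,z cols
 [[ 0.002  0.059  0.998]
 [-0.001  0.998 -0.059]
 [-1.    -0.001  0.002]]
[ 593.5 -215.5  100.4] [ 0.8 -0.6 -1. ] 0.291 7.6 [ -27.8   25.8   86.4   -0.    67.7 -114.4]
to [ 0.0149  0.001  -0.0016]
jaw yaw 86.63230253961336
[ 593.49109443 -215.46279147  100.46860048]
```

View pics/wrist5.png

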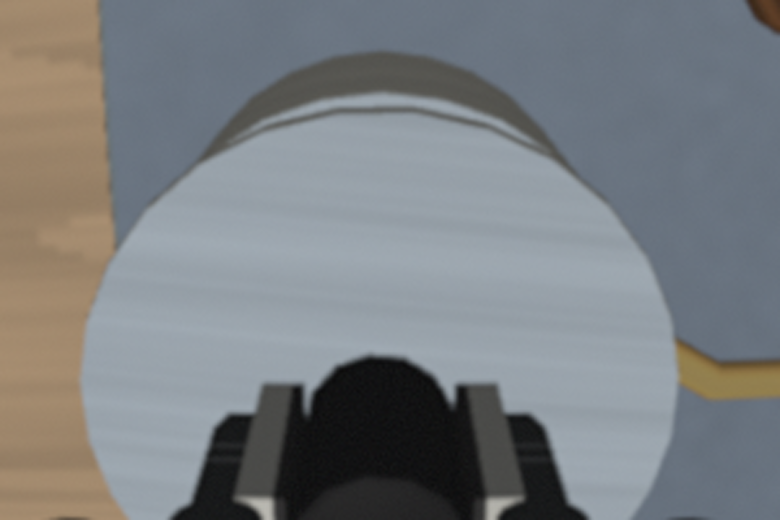

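View pics/scene5.png

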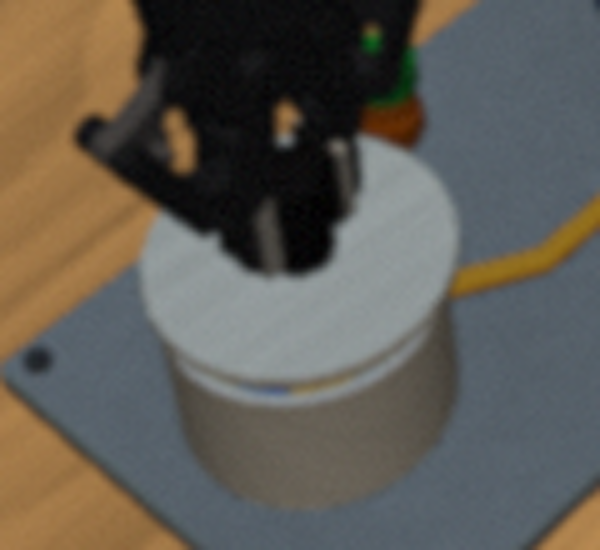

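Run:
```python
from h import *
from scipy.optimize import least_squares
d=np.load('wrist5.npz')
def fit(pts,z,r):
    P=wz(d,np.array(pts)/2.6+[180,140]-.3,z)
    f=least_squares(lambda o:np.hypot(P[:,0]-o[0],P[:,1]-o[1])-r,[592,-214]);print(f.x,f.fun.round(1))
fit([[80,378],[678,378],[383,107],[113,248],[648,248],[200,160],[570,164],[90,440],[668,440]],93.2,54)
fit([[225,145],[270,119],[325,99],[381,92],[435,99],[490,120],[545,150]],72,50)
for i in range(3): print(state()['position']); get_image('top')
```

```text
[ 594.30806525 -215.22701569] [ 0.1 -0.2 -0.3  0.2  0.4 -0.3  0.2  0.1 -0.2]
[ 592.26673348 -214.90049428] [-0.2 -0.2  0.2  0.4  0.1 -0.5  0. ]
[ 593.49109443 -215.46279147  100.46860048]
[ 593.39581271 -215.38773045  100.34659404]
[ 593.24354032 -215.29850369  100.15122632]
```

Request:
send_rows(
  targets=[
    [0,[0,0.0005,-0.002],0],
    [0,[0.002,0.0005,-0.002],0],
    [0,[0.004,0.0005,-0.002],0],
    [0,[0.006,0.0005,-0.002],0],
    [0,[0.008,0.0005,-0.002],0],
    [0,[0.01,0.0005,-0.002],0],
    [0,[0.011,0.0005,-0.002],0],
    [0,[0.011,0.0005,-0.002],0],
    [0,[0.011,0.0005,-0.002],0],
  ],
)

```text
clock: 8.6
position: [590.7, -214.4, 88.1]
tool_rot: [148.0, 90.0, 144.6]
wrist_force: [-0.2, -0.8, -3.3]
gripper_width: 0.287
```

```bash
python3 nav.py 592 -214.4 85.5;  python3 -c "
from h import *
for n in('wrist','scene'):
    d=get_image(n);np.savez(n+'6.npz',**d)
    im=d['color'][...,::-1]; im=im[140:340,180:480] if n=='wrist' else im[300:410,160:280]
    cv2.imwrite(f'pics/{n}6.png',cv2.resize(im,None,fx=(2.6 if n=='wrist' else 5),fy=(2.6 if n=='wrist' else 5),interpolation=2))
print(state()['position'],state()['wrist_force'])
"
```

```text
tool x,y,z cols
 [[-0.     0.059  0.998]
 [ 0.     0.998 -0.059]
 [-1.     0.    -0.   ]]
[ 590.7 -214.4   88.1] [-0.2 -0.8 -3.3] 0.287 8.6 [ -27.8   26.4   87.2    0.    66.4 -114.5]
to [0.0026 0.0001 0.0013]
jaw yaw 86.63049216985998
[ 590.89155445 -214.5172517    88.43406909] [ 0.0884322  -0.58849738 -2.58820539]
```

View pics/scene6.png

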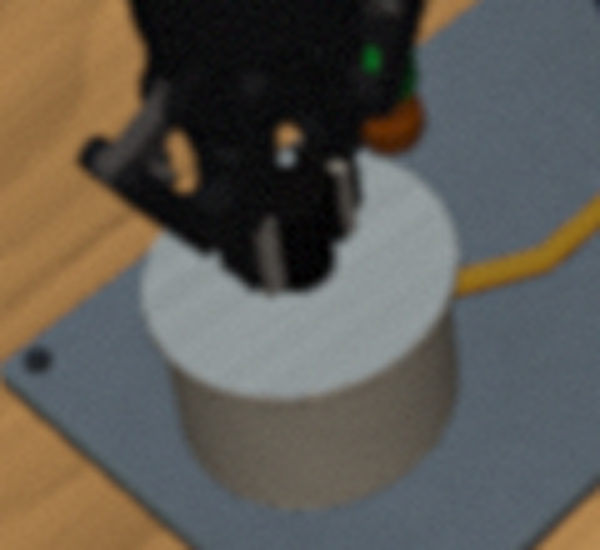

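Request:
send_rows(
  targets=[
    [0,[0.001,0,0.001],0],
    [0,[0.0015,0,0.001],0],
    [0,[0.002,0,0.001],0],
    [0,[0.0025,0,0.001],0],
    [0,[0.003,0,0.001],0],
    [0,[0.003,0,0.001],0],
    [0,[0.003,0,0.001],0],
  ],
)

```text
clock: 9.28
position: [591.7, -214.5, 85.2]
tool_rot: [153.4, 90.0, 150.0]
wrist_force: [-0.6, 0.2, -2.7]
gripper_width: 0.29
```

```bash
python3 nav.py 592 -214.4 85.5
```

```text
tool x,y,z cols
 [[-0.     0.059  0.998]
 [ 0.     0.998 -0.059]
 [-1.     0.    -0.   ]]
[ 591.7 -214.5   85.2] [-0.6  0.2 -2.7] 0.29 9.2833 [ -27.8   26.7   87.1    0.    66.2 -114.4]
to [-0.0003  0.0001  0.0003]
jaw yaw 86.63231450071332
```

Still hanging free at −2.7 N, so I go down in small steps until the force shows contact.

Request:
send_rows(
  targets=[
    [0,[0.0005,0,0],0],
    [0,[0.001,0,0],0],
    [0,[0.0015,0,0],0],
    [0,[0.0015,0,0],0],
    [0,[0.0015,0,0],0],
  ],
)

```text
clock: 9.7
position: [591.8, -214.6, 84.7]
tool_rot: [-27.2, 90.0, -30.5]
wrist_force: [-3.9, 0.1, 3.6]
gripper_width: 0.288
```

Contact: the wrist force went from −2.7 to +3.6 N. I release here.

Request:
send_rows(
  targets=[
    [0.3,[0.0005,0,0],0],
    [0.35,[0.0005,0,0],0],
    [0.4,[0.0005,0,0],0],
    [0.5,[0.0005,0,0],0],
    [0.7,[0.0005,0,0],0],
    [1,[0.0005,0,0],0],
    [1,[0.0005,0,0],0],
    [1,[0.0005,0,0],0],
    [1,[0.0005,0,0],0],
    [1,[0.0005,0,0],0],
  ],
)

```text
clock: 10.53
position: [591.7, -214.5, 83.3]
tool_rot: [-56.8, 90.0, -60.2]
wrist_force: [-0.9, 0.9, -0.3]
gripper_width: 1.001
```

```bash
python3 nav.py 592 -214.4 85.5;  python3 -c "
from h import *
for n in('wrist','scene'):
    d=get_image(n);np.savez(n+'7.npz',**d)
    im=d['color'][...,::-1]; im=im[140:440,180:480] if n=='wrist' else im[300:410,160:280]
    cv2.imwrite(f'pics/{n}7.png',cv2.resize(im,None,fx=(2 if n=='wrist' else 5),fy=(2 if n=='wrist' else 5),interpolation=2))
"
```

```text
tool x,y,z cols
 [[ 0.     0.059  0.998]
 [-0.     0.998 -0.059]
 [-1.    -0.     0.   ]]
[ 591.7 -214.5   83.3] [-0.9  0.9 -0.3] 1.001 10.5333 [ -27.8   26.9   87.2   -0.    66.  -114.4]
to [-0.0022  0.0001  0.0002]
jaw yaw 86.6301248590161
```

View pics/wrist7.png

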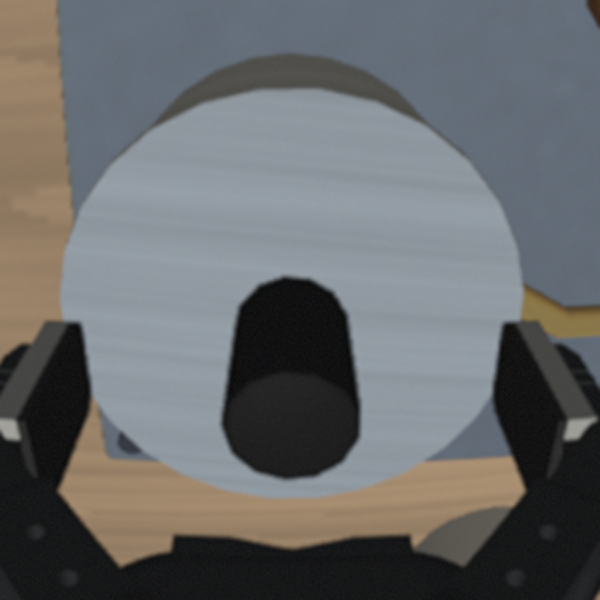

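View pics/scene7.png

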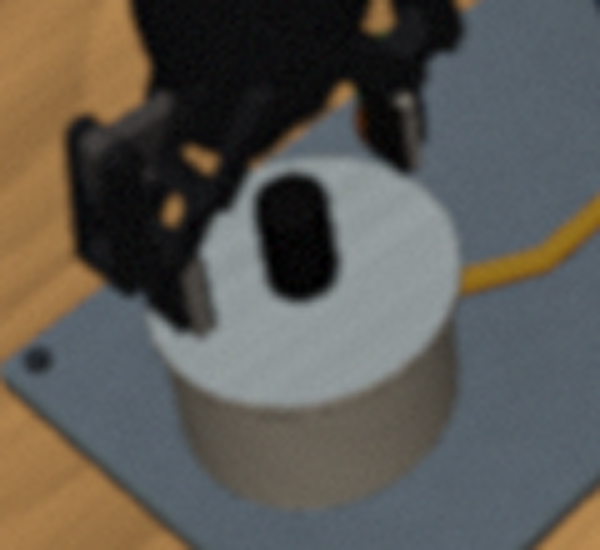

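The lid is seated: it is level on the rim in both views and its grip stands free between the open pads. I'll back off upward and towards the robot, then go to a spot in front of the tab.

Request:
send_rows(
  targets=[
    [1,[-0.01,0,0],0],
    [1,[-0.03,0,0],0],
    [1,[-0.055,0,0],0],
    [1,[-0.08,0,-0.01],0],
    [1,[-0.09,0,-0.035],0],
    [1,[-0.09,0,-0.065],0],
    [1,[-0.09,0.01,-0.095],0],
    [1,[-0.09,0.03,-0.115],0],
    [1,[-0.09,0.055,-0.12],0],
    [1,[-0.09,0.085,-0.12],0],
    [1,[-0.09,0.115,-0.12],0],
    [1,[-0.09,0.14,-0.12],0],
  ],
)

```text
clock: 11.63
position: [480.1, -66.2, 174.4]
tool_rot: [3.5, 89.9, 0.1]
wrist_force: [0.8, -0.4, 0.1]
gripper_width: 0.998
```

```bash
python3 nav.py 490 -38 138
```

```text
tool x,y,z cols
 [[ 0.002  0.059  0.998]
 [ 0.     0.998 -0.059]
 [-1.     0.     0.002]]
[480.1 -66.2 174.4] [ 0.8 -0.4  0.1] 0.998 11.6333 [ -18.1    4.   104.3    0.    71.6 -104.7]
to [0.0364 0.0287 0.0082]
jaw yaw 86.60876395879052
```

Request:
send_rows(
  targets=[
    [1,[0.01,0.015,0],0],
    [1,[0.025,0.025,0.005],0],
    [1,[0.036,0.029,0.008],0],
    [1,[0.036,0.029,0.008],0],
    [1,[0.036,0.029,0.008],0],
    [1,[0.036,0.029,0.008],0],
    [1,[0.036,0.029,0.008],0],
  ],
)

```text
clock: 12.22
position: [490.5, -40.1, 138.1]
tool_rot: [-18.9, 89.9, -22.4]
wrist_force: [-0.1, 0.5, 0.9]
gripper_width: 1.0
```

```bash
python3 -c "
from h import *
for n in('wrist','scene','top'):
    d=get_image(n);np.savez(n+'8.npz',**d)
    im=d['color'][...,::-1];cv2.imwrite(f'pics/{n}8.png',im)
"; python3 nav.py 550.5 -41.5 138
```

```text
tool x,y,z cols
 [[ 0.001  0.06   0.998]
 [-0.     0.998 -0.06 ]
 [-1.    -0.     0.001]]
[490.3 -39.9 137.9] [-1.   1.2  0.1] 1.002 12.3667 [ -14.7    7.5  105.2   -0.    67.2 -101.3]
to [0.     0.002  0.0602]
jaw yaw 86.57180139891736
```

View pics/wrist8.png

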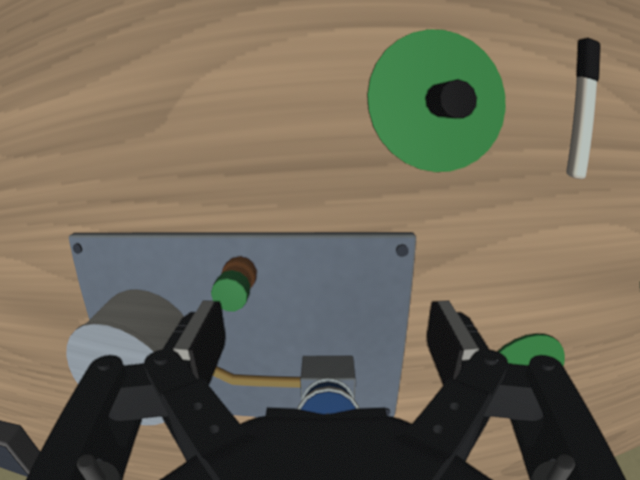

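View pics/scene8.png

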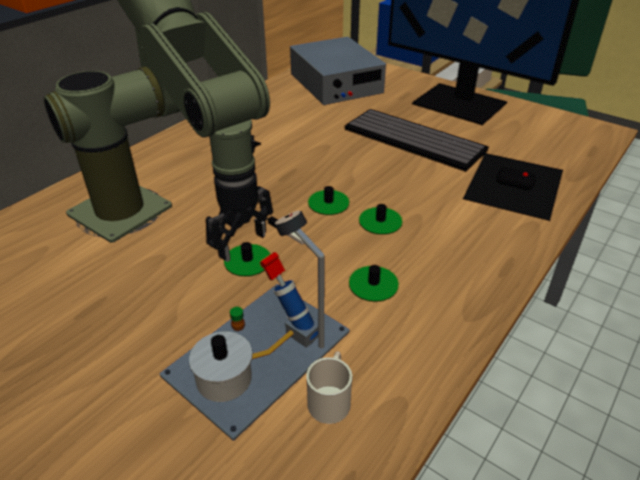

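View pics/top8.png

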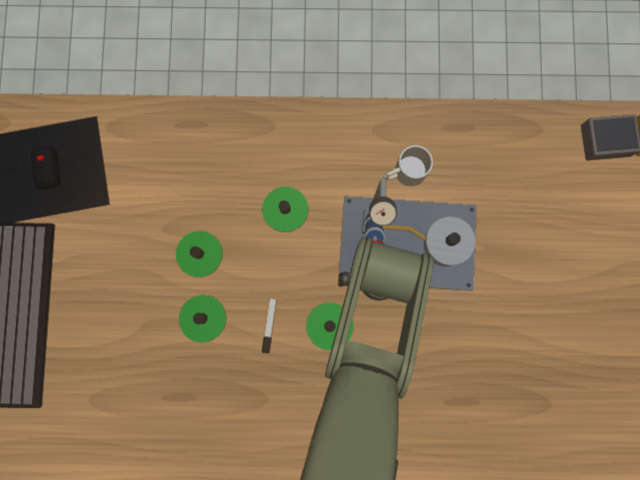

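In front of the tab and clear of everything: the tab is at (273,265) in scene, and the lid stays seated at (220,360). I'll move in towards the tab slowly, jaws open.

Request:
send_rows(
  targets=[
    [1,[0,0.0,0.01],0],
    [1,[0,0.001,0.02],0],
    [1,[0,0.002,0.03],0],
    [1,[0,0.002,0.038],0],
    [1,[0,0.002,0.045],0],
    [1,[0,0.002,0.05],0],
    [1,[0,0.002,0.05],0],
    [1,[0,0.002,0.05],0],
    [1,[0,0.002,0.05],0],
  ],
)

```text
clock: 13.12
position: [539.5, -40.0, 137.0]
tool_rot: [173.4, 89.9, 170.1]
wrist_force: [0.0, -0.2, -0.2]
gripper_width: 0.998
```

```bash
python3 -c "
from h import *
for n in('wrist','scene'):
    d=get_image(n);np.savez(n+'9.npz',**d)
    im=d['color'][...,::-1]
    if n=='scene': im=cv2.resize(im[130:300,190:350],None,fx=3.5,fy=3.5,interpolation=2)
    cv2.imwrite(f'pics/{n}9.png',im)
"; python3 nav.py 549.5 -41.5 138
```

```text
tool x,y,z cols
 [[-0.001  0.059  0.998]
 [ 0.     0.998 -0.059]
 [-1.     0.    -0.001]]
[539.4 -40.1 137.2] [-0.5 -0.7  0.3] 1.0 13.2167 [ -13.4   13.3   98.4   -0.    68.3 -100. ]
to [-0.0008 -0.0009  0.0101]
jaw yaw 86.63360927584897
```

View pics/scene9.png

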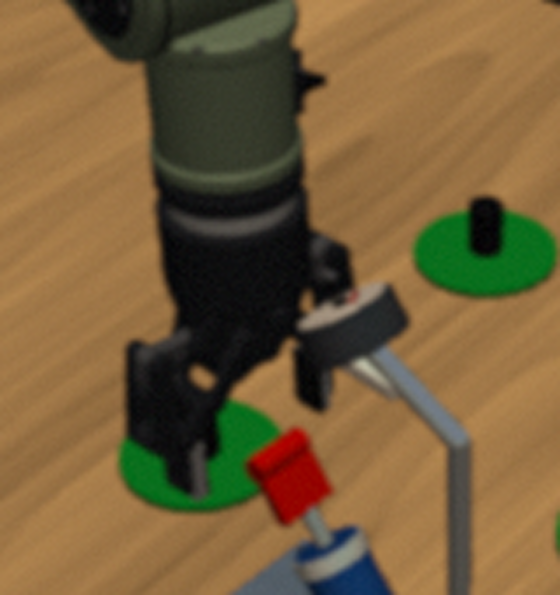

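View pics/wrist9.png

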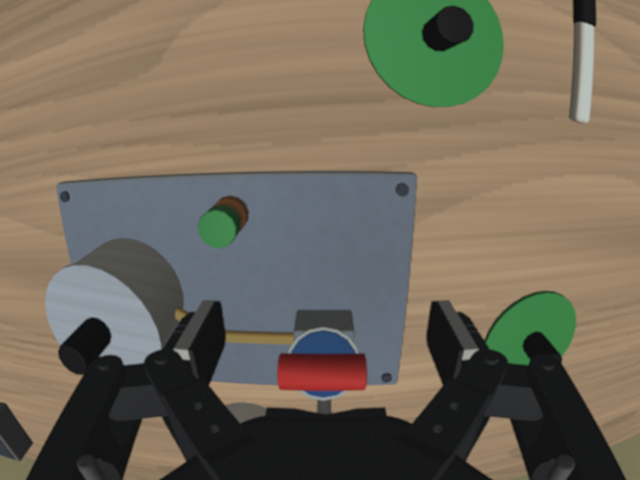

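Run:
```python
from h import *
d=np.load('wrist9.npz');h=cv2.cvtColor(d["color"],cv2.COLOR_RGB2HSV)
m=((h[...,0]<8)|(h[...,0]>172))&(h[...,1]>150)&(h[...,2]>70);m[:300]=0;ys,xs=np.nonzero(m)
print(xs.min(),xs.max(),ys.min(),ys.max(),xs.mean(),ys.mean())
x=xs.mean()
print(wz(d,[[x,ys.mean()],[xs.min(),ys.mean()],[xs.max(),ys.mean()],[x,ys.min()],[x,ys.max()]],158).round(1))
```

```text
278 365 355 389 321.34037396121886 372.7991689750693
[[561.4 -42.8 158. ]
 [560.8 -61.1 158. ]
 [562.8 -24.4 158. ]
 [551.9 -42.2 158. ]
 [570.9 -43.4 158. ]]
```

Request:
send_rows(
  targets=[
    [1,[0,-0.001,0.004],0],
    [1,[0,-0.001,0.008],0],
    [1,[0,-0.001,0.0105],0],
    [1,[0,-0.001,0.0105],0],
    [1,[0,-0.001,0.0105],0],
    [1,[0,-0.001,0.0105],0],
  ],
)

```text
clock: 13.72
position: [550.3, -41.7, 137.2]
tool_rot: [171.6, 90.0, 168.2]
wrist_force: [0.3, 0.7, -0.6]
gripper_width: 0.999
```

```bash
python3 -c "
from h import *
for n in('wrist','scene'):
    d=get_image(n)
    im=d['color'][...,::-1]
    if n=='scene': im=cv2.resize(im[130:300,190:350],None,fx=3.5,fy=3.5,interpolation=2)
    cv2.imwrite(f'pics/{n}10.png',im)
"; python3 nav.py 551.4 -42.2 138
```

```text
tool x,y,z cols
 [[-0.     0.059  0.998]
 [ 0.     0.998 -0.059]
 [-1.     0.    -0.   ]]
[550.2 -41.7 137.2] [ 0.3 -0.6  0.4] 0.999 13.8167 [ -13.3   14.5   96.9   -0.    68.6 -100. ]
to [-0.0008 -0.0004  0.0013]
jaw yaw 86.63021503131236
```

View pics/scene10.png

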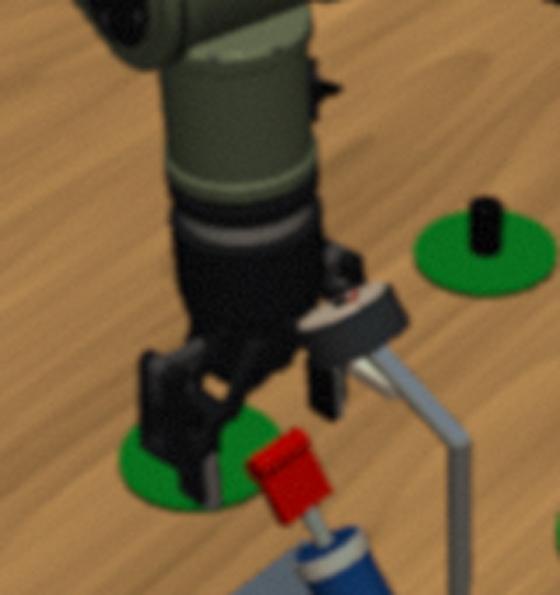

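View pics/wrist10.png

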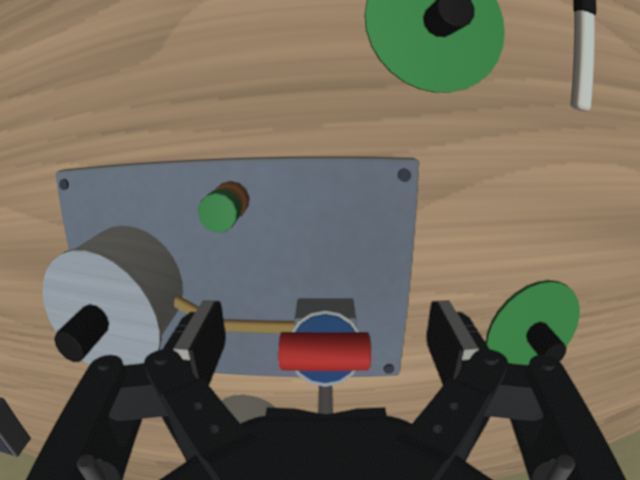

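No contact so far. The bead at (325,352) is centred between the pads. Closing on its ends.

Request:
send_rows(
  targets=[
    [0.8,[0,0,0.001],0],
    [0.65,[0,0,0.001],0],
    [0.5,[0,0,0.001],0],
    [0.4,[0,0,0.001],0],
    [0.3,[0,0,0.001],0],
    [0.2,[0,0,0.001],0],
    [0,[0,0,0.001],0],
    [0,[0,0,0.001],0],
    [0,[0,0,0.001],0],
  ],
  squeeze=80,
)

```text
clock: 14.57
position: [551.3, -42.2, 137.7]
tool_rot: [-90.1, 90.0, -93.5]
wrist_force: [-2.9, -2.3, 3.7]
gripper_width: 0.398
```

```bash
python3 -c "
from h import *
for n in('wrist','scene'):
    d=get_image(n)
    im=d['color'][...,::-1]
    if n=='scene': im=cv2.resize(im[130:300,190:350],None,fx=3.5,fy=3.5,interpolation=2)
    cv2.imwrite(f'pics/{n}11.png',im)
"; python3 nav.py 551.4 -42.2 138
```

```text
tool x,y,z cols
 [[-0.     0.059  0.998]
 [-0.001  0.998 -0.059]
 [-1.    -0.001 -0.   ]]
[551.3 -42.2 137.7] [-3.1 -2.6  6.2] 0.403 14.6667 [-13.3  14.6  96.7  -0.1  68.7 -99.9]
to [-0.0003  0.      0.0001]
jaw yaw 86.63317102125812
```

View pics/scene11.png

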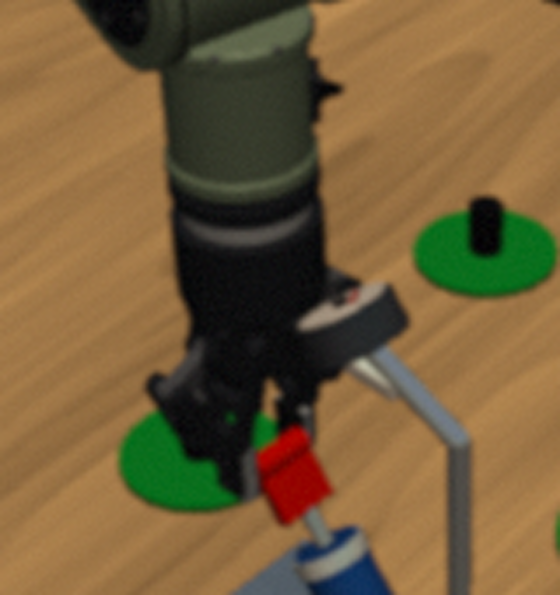

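View pics/wrist11.png

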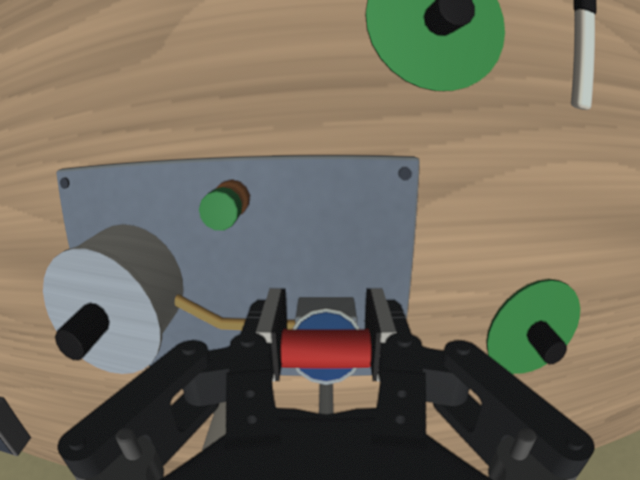

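The bead is gripped at opening 0.40, about 34–36 mm. Now I pull 40 mm along the leaning axis.

Request:
send_rows(
  targets=[
    [0,[-0.0025,0,-0.0017],0],
    [0,[-0.0057,0,-0.004],0],
    [0,[-0.009,0,-0.0063],0],
    [0,[-0.0123,0,-0.0086],0],
    [0,[-0.0164,0,-0.0115],0],
    [0,[-0.0205,0,-0.0143],0],
    [0,[-0.0246,0,-0.0172],0],
    [0,[-0.0279,0,-0.0195],0],
    [0,[-0.0311,0,-0.0218],0],
    [0,[-0.0332,0,-0.0232],0],
    [0,[-0.0332,0,-0.0232],0],
    [0,[-0.0332,0,-0.0232],0],
  ],
)

```text
clock: 15.67
position: [529.6, -40.9, 168.7]
tool_rot: [-8.3, 89.8, -11.7]
wrist_force: [8.4, -4.2, -11.1]
gripper_width: 0.401
```

```bash
python3 -c "
from h import *
for n in('wrist','scene'):
    d=get_image(n);np.savez(n+'12.npz',**d)
    im=d['color'][...,::-1]
    if n=='scene': im=cv2.resize(im[130:300,190:350],None,fx=3.5,fy=3.5,interpolation=2)
    cv2.imwrite(f'pics/{n}12.png',im)
"; python3 nav.py 528.3 -40.8 170.5
```

```text
tool x,y,z cols
 [[ 0.004  0.059  0.998]
 [-0.001  0.998 -0.059]
 [-1.    -0.001  0.004]]
[529.7 -41.  168.7] [  8.7  -4.4 -11. ] 0.397 15.7667 [ -13.8    9.9   98.4    0.    71.5 -100.4]
to [-0.0018  0.0001 -0.0014]
jaw yaw 86.6091160715393
```

View pics/scene12.png

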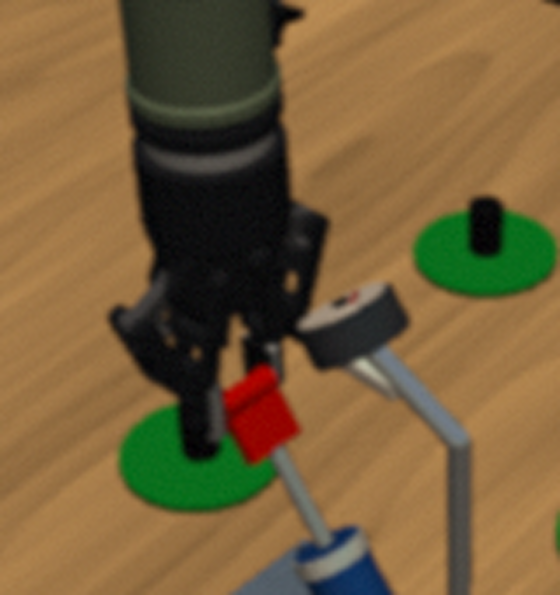

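View pics/wrist12.png

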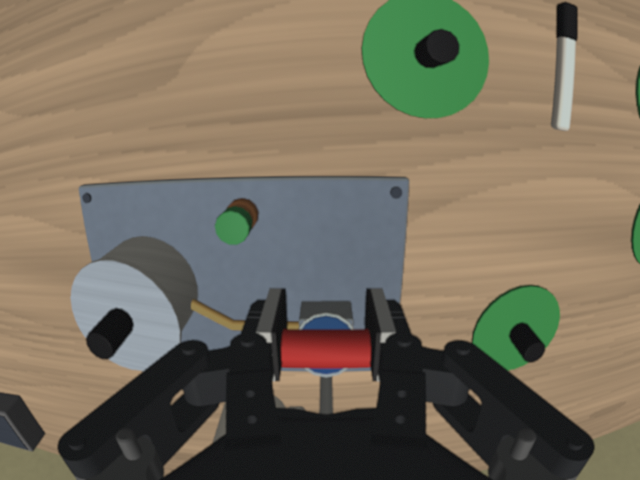

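No slip. TCP travel is about 38 mm at 14 N. I pull a few millimetres more to reach the stop and hold there.

Request:
send_rows(
  targets=[
    [0,[-0.001,0,-0.0007],0],
    [0,[-0.002,0,-0.0014],0],
    [0,[-0.0025,0,-0.0018],0],
    [0,[-0.0025,0,-0.0018],0],
    [0,[-0.0025,0,-0.0018],0],
  ],
)

```text
clock: 16.18
position: [528.3, -40.9, 170.6]
tool_rot: [-5.6, 89.7, -9.0]
wrist_force: [11.6, -5.1, -14.7]
gripper_width: 0.398
```

```bash
python3 -c "
from h import *
for n in('wrist','scene'):
    d=get_image(n);np.savez(n+'13.npz',**d)
    im=d['color'][...,::-1]
    cv2.imwrite(f'pics/{n}13.png',im)
for k in('scene12','scene13'):
    d=np.load(k+'.npz');h=cv2.cvtColor(d['color'],cv2.COLOR_RGB2HSV)
    m=((h[...,0]<8)|(h[...,0]>172))&(h[...,1]>170)&(h[...,2]>90);m[:225]=0;m[300:]=0;m[:,:220]=0;m[:,320:]=0;ys,xs=np.nonzero(m);print(k,len(xs),xs.min(),xs.max(),ys.min(),ys.max(),xs.mean(),ys.mean())
S=np.load('scene13.npz')
z=lambda s:[571.4-.5736*s*.998,-42.6+.5736*s*.059,144+.819*s]
print(proj(S,[z(0),z(36),z(40)]))
"; python3 nav.py 528.3 -40.8 170.5
```

```text
scene12 377 254 275 234 261 263.7931034482759 247.52254641909815
scene13 379 253 274 233 260 263.0633245382586 246.35356200527704
[[273.85593229 266.72503269]
 [264.98307436 249.98859636]
 [263.98904154 248.11360104]]
tool x,y,z cols
 [[ 0.005  0.059  0.998]
 [-0.001  0.998 -0.059]
 [-1.    -0.     0.005]]
[528.3 -40.9 170.6] [ 10.8  -4.  -14.4] 0.397 16.2833 [ -13.8    9.6   98.5    0.    71.6 -100.4]
to [ 0.0001  0.0001 -0.0001]
jaw yaw 86.60394570271275
```

TCP travel is 40.2 mm. The tab's image moved (−10.0,−19.1) px against (−9.9,−18.6) predicted for 40 mm, and the force has risen to 18 N. The tab is at its stop, so I hold.

Request:
send_rows(
  targets=[
    [0,[0,0,0],0],
    [0,[0,0,0],0],
    [0,[0,0,0],0],
    [0,[0,0,0],0],
    [0,[0,0,0],0],
    [0,[0,0,0],0],
    [0,[0,0,0],0],
    [0,[0,0,0],0],
    [0,[0,0,0],0],
    [0,[0,0,0],0],
    [0,[0,0,0],0],
    [0,[0,0,0],0],
  ],
)

```text
clock: 17.28
position: [528.3, -40.9, 170.6]
tool_rot: [-5.2, 89.7, -8.6]
wrist_force: [11.0, -5.5, -15.4]
gripper_width: 0.403
```

```bash
python3 nav.py; python3 -c "
from h import *
d=get_image('wrist');cv2.imwrite('pics/w14.png',d['color'][...,::-1])"
```

```text
tool x,y,z cols
 [[ 0.005  0.059  0.998]
 [-0.001  0.998 -0.059]
 [-1.    -0.     0.005]]
[528.3 -40.9 170.6] [ 11.   -5.5 -15.4] 0.403 17.2833 [ -13.8    9.6   98.5    0.    71.6 -100.4]
jaw yaw 86.60475371745987
```

View pics/w14.png

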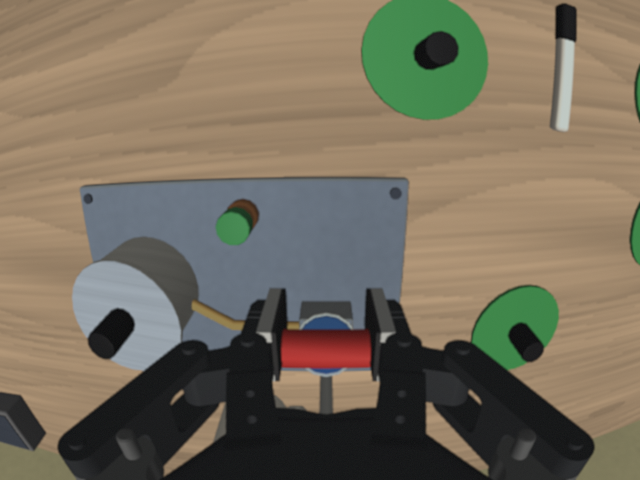

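Held for over 1.5 s with the bead still in the pads and the lid seated at (130,315). I open the jaws so the spring takes the tab home.

Request:
send_rows(
  targets=[
    [1,[0,0,0],0],
    [1,[0,0,0],0],
    [1,[0,0,0],0],
    [1,[0,0,0],0],
    [1,[0,0,0],0],
    [1,[0,0,0],0],
    [1,[0,0,0],0],
    [1,[0,0,0],0],
    [1,[0,0,0],0],
    [1,[0,0,0],0],
    [1,[0,0,0],0],
    [1,[0,0,0],0],
  ],
)

```text
clock: 18.33
position: [526.4, -40.4, 173.0]
tool_rot: [79.6, 90.0, 76.3]
wrist_force: [0.3, -0.1, -0.4]
gripper_width: 1.002
```

Request:
send_rows(
  targets=[
    [1,[0,0,-0.005],0],
    [1,[0,0,-0.015],0],
    [1,[0,0,-0.03],0],
    [1,[0,0,-0.05],0],
    [1,[0,0,-0.07],0],
    [1,[0,0,-0.09],0],
    [1,[0,0,-0.1],0],
    [1,[0,0,-0.1],0],
    [1,[0,0,-0.1],0],
    [1,[0,0,-0.1],0],
  ],
)

```text
clock: 19.17
position: [427.5, -34.7, 173.5]
tool_rot: [-9.0, 89.9, -12.4]
wrist_force: [-1.0, -0.9, -0.1]
gripper_width: 0.998
```

```bash
python3 nav.py; python3 -c "
from h import *
S=get_image('scene');h=cv2.cvtColor(S['color'],cv2.COLOR_RGB2HSV)
m=((h[...,0]<8)|(h[...,0]>172))&(h[...,1]>170)&(h[...,2]>90);m[:225]=0;m[300:]=0;m[:,:220]=0;m[:,320:]=0;ys,xs=np.nonzero(m);print('red',len(xs),xs.mean(),ys.mean(),'start 273.08 265.48')
im=S['color'][...,::-1];cv2.imwrite('pics/sceneF.png',im);cv2.imwrite('pics/sceneFz.png',cv2.resize(im[220:420,150:360],None,fx=2.8,fy=2.8,interpolation=2))
d=get_image('top');cv2.imwrite('pics/topF.png',d['color'][...,::-1])
"
```

```text
tool x,y,z cols
 [[ 0.002  0.059  0.998]
 [-0.     0.998 -0.059]
 [-1.    -0.     0.002]]
[427.5 -34.7 173.5] [-1.  -0.9 -0.1] 0.998 19.1667 [ -16.2   -3.1  111.6    0.    71.4 -102.9]
jaw yaw 86.62356570070587
red 374 272.927807486631 265.55080213903744 start 273.08 265.48
```

View pics/sceneFz.png

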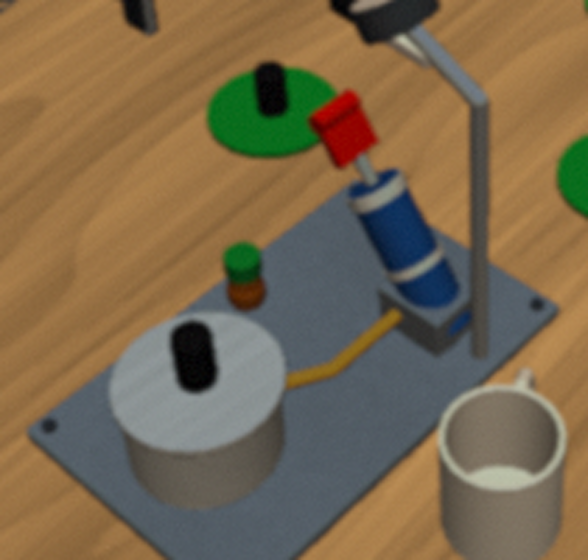

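View pics/topF.png

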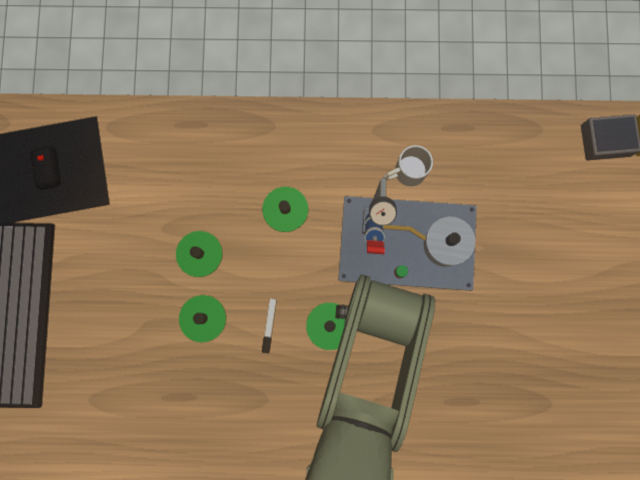

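The tab is home: its red centroid is (272.9,265.6) against (273.1,265.5) at the start. The lid sits level on the pot at top (451,241), the bystanders look unmoved, and the arm is clear. Handing in.

```bash
python3 -c "
from rig import finish_job
print(finish_job())"
```

```text
the job is handed in; nothing more can be done
None
```

The lid is seated on the pot and let go, the pump has had its full stroke, and the job is handed in at about 19 s of the 72 s allowed. No verdict was reported.

- **Lid:** I lowered the grey lid onto the pot until the wrist force showed contact, from −2.7 to +3.6 N. When I let go, the gripper was within about 1 mm of the pot centre I had measured. In the last pictures it looks level and centred. I judged that by eye and made no final numeric fit of its position or tilt.
- **Pump:** The moves I could send only allowed a vertical tool, so I pinched the ends of the tab's bead from the front instead of its flat faces. I pulled 40.2 mm to the stop, where the force reached about 18 N. I held it there for over a second with no slip, then opened the jaws.
- **Last checks:** The red tab was back within 0.2 px of its starting place. The vial, marker and mug look unmoved in the pictures. The arm stood clear with the wrist force near zero.
- **Disagreement:** The scene camera put the pot and lid 1–2 mm away from where the top and wrist cameras did. I used the top and wrist values, which agreed with each other.

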